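Rock a checking plate on a warped fixture base and wedge out the rock

TASK

The flat steel checking plate lies on the four brass rests of a green fixture base that has warped, so that one of the two front rests (robot's side) no longer carries it. Press gently down on the plate's two front corners to find the one where the plate rocks, then slide the orange wedge, thin end first, from the front in over that low rest and under the plate until it just takes the plate's weight, with the plate still lying level and in its place, and let go of it. Use only light forces, and leave the things around undisturbed.

Things in the scene. Friction and masses are not known exactly. Their poses are not given: they have to be found in the camera images.
- base: Fixed green fixture base, 220 (x) x 190 (y) x 30 mm, at varying place and yaw. Origin on the bench under the middle of the plate; x points from front to back, away from the robot, y left. It reaches from x = -125 to +95 mm, its top is at z = 30. Rear brass rests: 30 x 30 mm, centred at x = 50, y = +62 and -62, tops at z = 40 mm. The front rests are told under their points.
- rest_left (a point): Front end of the left front brass rest, a bar 30 mm wide, level, from base x = -125 to -45 mm at y = +62: it sticks out 50 mm in front of the plate. The point marks the proper top height, z = 40 mm; of the two front rests one has this height, the other one (not told which) really lies 3 to 5.5 mm lower.
- rest_right (a point): The same for the right front brass rest, at base y = -62 mm.
- stop_pins (a point): Midway between the tops of two steel stop pins on the base behind the plate, 12 mm thick, at base x = 83, y = +62 and -62, tops at z = 50 mm. They are 2 mm clear of the plate: it may slip back against them, no further.
- plate: Loose steel checking plate, 150 (x) x 160 (y) x 6 mm, 0.9 to 1.35 kg, lying level on the rear rests and one front rest. Origin mid-underside, 40 mm above the bench; axes as the base's; front edge at x = -75 mm. Over the low rest it tips down when that corner is pressed with 4 to 6 N, until it meets the rest, and falls back level when let go; the other front corner stays firm.
- corner_left (a point): Point on the plate's top near its front left corner (plate x = -62, y = +65, z = 6 mm), where to press.
- corner_right (a point): Point on the plate's top near its front right corner (plate x = -62, y = -65, z = 6 mm), where to press.
- wedge: Loose orange plastic taper wedge with grip block, 22 mm wide (y), 102 mm long, 60 g, flat on the bench right of the base. Origin in the middle of its underside where taper and block meet; x points to the thin edge. The taper goes from 8.5 mm thick at x = 0 to 1.5 mm at x = 70 mm (1 in 10). The block spans x = -32 to 0, is 30 mm high, and is pinched across y from above.
- wedge_tip (a point): Middle of the underside of the wedge's thin edge (wedge x = 70, z = 0 mm).
- wedge_grip (a point): Point to grip in the wedge's grip block (wedge x = -16, z = 25 mm), fingers closing along the wedge's y.
- tape_measure: Bystander: yellow tape measure, 36x84x65 mm, to be left alone; origin in the middle of its underside.
- oil_stone: Bystander: flat two-tone oil stone (beige over grey), 50x160x25 mm, to be left alone; origin in the middle of its underside.
- masking_tape: Bystander: beige roll of masking tape lying flat, 101x101x25 mm, to be left alone; origin in the middle of its underside.

How it is judged:
By the outcome, as a careful person would: the job done as asked, in the order asked, and still so for the second after the job is handed in, with the robot touching nothing.
It also fails if it takes over 64 s, if anything falls off the work surface, if the arm or the gripper's body presses on something with over 40 N, if the wrist force passes 120 N, or if a joint passes its speed limit or range.

ROBOT

A 7-joint arm with a two-finger parallel gripper is mounted at the origin on a cart in front of the work surface, level with it; the furniture and walls round the work are solid. World frame = base frame: x ahead of the robot, y to its left, z up, the work surface at z = 0. Lengths are in m, angles in rad, forces in N, time in s.
With the tool pointing down it reaches from about 0.4 to 0.85 m from the base axis. Payload 4.5 kg.
Tool frame: the origin (TCP) lies between the finger pads; the fingertips stand 11 mm ahead of it and the grasp point (between the pads) lies 8 mm behind it (r.nose_length is the distance from the TCP to the fingertips, in m); z points along the fingers, y is the line along which they close (so a half turn about z gives the same grasp; the last joint's range is limited). The gripper opens to 88 mm and grips with 3 to 60 N. Pads are 18 mm wide; open, the fingers measure 123 mm over their backs; the gripper's body (75 mm by 187 mm) begins 45 mm behind the grasp point.
Start: joints at [-1.091, 0.689, -0.195, 1.565, 0.157, 0.902, -0.215], TCP at [0.269, 0.564, 0.25] pointing down, gripper open.
Joint ranges: [-3.01, 3.01], [-0.46, 2.08], [-1.47, 1.51], [0.13, 2.56], [-1, 4.14], [0.04, 2.09], [-2.66, 2.66]. Speed limits (rad/s): [2.57, 2.57, 3.14, 3.14, 3.14, 3.14, 3.14].

INTERFACE

Orientations are given as a unit quaternion [x, y, z, w].
In Python, from plant import get_state, snapshot, camera_model, r gives the robot as it stands.
- The arm moves only by the shell command python3 -m inch 'ROWS' [FORCE]. ROWS is text: rows parted by semicolons, each of 7 numbers parted by spaces: the opening, from -1 (shut) to 1 (fully open), then the shift along the tool's x, y, z in m, then the turn, a rotation vector about the tool's x, y, z in rad. A call has 1 to 20 rows; each row shifts and turns the commanded pose from where the row before left it, along the tool's axes as they then stand; what a row does not reach is not made up. A row lasts 1/12 s, in which the tool goes at most 41.7 mm and 7.16 degrees, less where a joint would pass 70% of its speed; a pose out of reach is approached as far as the arm can. A call is refused whole if a number of a shift passes 0.0417 or a number of a turn 0.125, either way. A call with a gripper value outside its range is refused whole. The fingers move at their own pace and stop on an object; FORCE is the grip in N (left out, the last holds). Time passes only in rows, so rows that do not move let the fingers close. It gives the time, the measured TCP pose, the force, the opening and the grip force at its end, in the units of the state.
- get_state(): the state, without advancing time (a new reading comes with each control period).
- snapshot(name): name is "side" or "top"; returns (picture, depth): 384x512x3 uint8, red, green, blue; 384x512 float32, m along the optical axis (not along the pixel's ray), 0 where there is no reading.
- camera_model(name): a dict with "intrinsics" (3x3 intrinsics, pixels), "view" (4x4, takes a point from world to camera coordinates). Camera axes: x right, y down, z forward; pixel columns grow to the right and rows downward; lengths in m; the calibration is good to about 2 mm. A picture is of the moment at which its call begins. camera_model takes no time and is no camera call.
- r.finish_job(): hands the job in; it is judged then, once.
The state is a dict: "clock": time; "q": joint angles; "qd": joint speeds; "joint_torque": joint torques, N m; "tool_pos": TCP position; "eef_rot": TCP orientation; "contact_force": force on the tool from outside, world axes, zero at the start; "moment": the same for the moment, N m; "opening": opening from 0.0 (shut) to 1.0 (fully open); "finger_force": force on a finger pad.
Only numpy, scipy, OpenCV 4.12 (cv2) and the standard library are available. Lean on these libraries where they do the work, as an engineer would, in place of code of your own. Each camera call takes 0.05 s, during which the arm holds its last target. There are 200 camera calls.

## Working session

There is one attempt and no reset: what is moved stays moved. The work goes in short steps, Python scripts to look and compute and a shell command to move; the robot and the scene stay as the last step left them, time stands still between calls to the robot, and variables do not carry over. Pictures are saved under pics/ and viewed, at most 10 in all, crops included, and the job is handed in when it is done.

```bash
mkdir -p pics; ls; python3 - <<'E'
from plant import *
import cv2, numpy as np
for n in("top","side"):
    p,d=snapshot(n); cv2.imwrite(f"pics/{n}0.png",p[:,:,::-1]); np.savez(f"{n}0.npz",p=p,d=d)
    m=camera_model(n); print(n,np.round(m["intrinsics"],1).tolist(),np.round(m["view"],3).tolist())
s=get_state();print(s)
E
```

```text
pics
top [[467.1, 0.0, 258.1], [0.0, 467.1, 184.3], [0.0, 0.0, 1.0]] [[0.02, -1.0, -0.001, -0.011], [-0.938, -0.018, -0.345, 0.585], [0.345, 0.007, -0.939, 1.472], [0.0, 0.0, 0.0, 1.0]]
side [[401.6, 0.0, 257.8], [0.0, 401.6, 192.3], [0.0, 0.0, 1.0]] [[1.0, -0.005, 0.002, -0.582], [-0.003, -0.811, -0.585, 0.042], [0.004, 0.585, -0.811, 1.147], [0.0, 0.0, 0.0, 1.0]]
{'clock': 0.1, 'q': array([-1.09118608,  0.68988747, -0.19455914,  1.56619751,  0.15728811,
        0.90249702, -0.21508588]), 'qd': array([-1.84671612e-03, -1.13149655e-03, -1.03044065e-03, -2.40775646e-03,
       -8.66702845e-04, -3.17156554e-05, -7.39532390e-04]), 'joint_torque': array([-3.07444978e-03, -5.28503251e+01, -1.27139971e+00, -1.53837347e+01,
       -5.25416562e-02,  1.94457774e-03,  3.02688579e-05]), 'tool_pos': array([0.2692808 , 0.56342955, 0.24901043]), 'eef_rot': array([ 2.21011077e-01,  9.75270970e-01, -7.87292999e-04, -1.36390566e-04]), 'contact_force': array([-0.4227326 , -0.28469608,  0.92270639]), 'moment': array([-0.03339495,  0.02609987, -0.00539241]), 'finger_force': 0.0, 'opening': 0.9981951171960205}
```

View pics/top0.png

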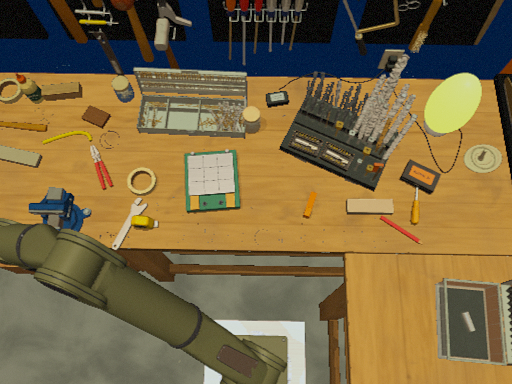

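View pics/side0.png

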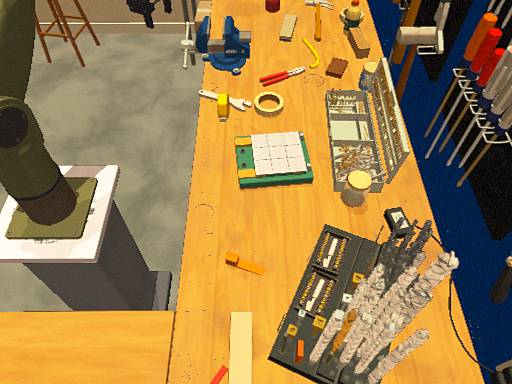

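The top view shows the base and plate around (213,180), with brass rests at (198,201) and (228,201). The wedge is at (310,205) with its block at the lower end. The side view agrees: block (231,258), tip (263,272).

```bash
cat > h.py <<'E'
from plant import *
import cv2, numpy as np
from scipy.spatial.transform import Rotation as R
def ray(n,uv,z):
    m=camera_model(n);K=m["intrinsics"];V=np.array(m["view"])
    uv=np.atleast_2d(uv).astype(float)
    d=np.c_[uv,np.ones(len(uv))]@np.linalg.inv(K).T@V[:3,:3]
    c=-V[:3,:3].T@V[:3,3]
    return c+d*((np.asarray(z)-c[2])/d[:,2])[:,None]
def proj(n,P):
    m=camera_model(n);V=np.array(m["view"]);c=np.atleast_2d(P)@V[:3,:3].T+V[:3,3]
    q=c@np.array(m["intrinsics"]).T;return q[:,:2]/q[:,2:]
def cloud(n,d,p,mask):
    v,u=np.nonzero(mask&(d>0));m=camera_model(n);V=np.array(m["view"])
    c=np.c_[u,v,np.ones(len(u))]@np.linalg.inv(m["intrinsics"]).T*d[v,u][:,None]
    return (c-V[:3,3])@V[:3,:3]
E
python3 - <<'E'
from h import *
for n,gb,wb in(("top",(175,140,250,220),(298,185,325,222)),("side",(228,125,322,195),(220,245,270,282))):
    z=np.load(n+"0.npz");p,d=z["p"],z["d"];h=cv2.cvtColor(p,cv2.COLOR_RGB2HSV)
    print(n,"hsv wedge",h[205,310] if n=="top" else h[268,250], "green",h[208,213] if n=="top" else h[180,250])
    def box(m,b):
        o=np.zeros_like(m);o[b[1]:b[3],b[0]:b[2]]=m[b[1]:b[3],b[0]:b[2]];return o
    w=box((h[...,0]<16)&(h[...,1]>215)&(h[...,2]>120),wb)
    g=box((h[...,0]>50)&(h[...,0]<95)&(h[...,1]>90),gb)
    pl=box((h[...,1]<60)&(h[...,2]>140),gb)
    br=box((h[...,0]>14)&(h[...,0]<32)&(h[...,1]>150),gb)
    for nm,m,zz in(("wedge",w,.0),("green",g,.03),("plate",pl,.046)):
        P=cloud(n,d,p,m);r_=cv2.minAreaRect(np.argwhere(m)[:,::-1].astype(np.float32))
        print(nm,m.sum(),"z pct",np.percentile(P[:,2],[5,50,95]).round(4),"box on plane",ray(n,cv2.boxPoints(r_),zz)[:,:2].round(3).tolist())
        if nm!="green":
            rr=ray(n,np.argwhere(m)[:,::-1],zz)[:,:2].astype(np.float32);print("  rect",cv2.minAreaRect(rr))
        if nm=="wedge":
            hi=P[P[:,2]>.02];print("  block top",len(hi),hi.mean(0).round(4))
    c=p[gb[1]-2:gb[3]+5,gb[0]-2:gb[2]+2];a=cv2.resize(c,(400,400*c.shape[0]//c.shape[1]),interpolation=2)
    c=p[wb[1]-2:wb[3]+2,wb[0]-4:wb[2]+4];b=cv2.resize(c,(390,390*c.shape[0]//c.shape[1]),interpolation=2)
    H=600;o=np.zeros((H,800,3),np.uint8);o[:min(H,len(a)),:400]=a[:H];o[:min(H,len(b)),405:795]=b[:H]
    cv2.imwrite(f"pics/crop_{n}.png",o[:,:,::-1])
E
```

```text
top hsv wedge [ 18 255 213] green [ 68 113 108]
wedge 2 z pct [0.0277 0.029  0.0304] box on plane [[0.508, -0.177], [0.508, -0.177], [0.511, -0.167], [0.511, -0.167]]
  rect ((0.5097121000289917, -0.1719929575920105), (0.011068979278206825, 0.0), -108.22998809814453)
  block top 2 [ 0.5011 -0.169   0.029 ]
green 763 z pct [0.0241 0.0308 0.037 ] box on plane [[0.726, 0.28], [0.746, 0.087], [0.525, 0.063], [0.507, 0.248]]
plate 1827 z pct [0.0405 0.0473 0.0532] box on plane [[0.724, 0.264], [0.738, 0.097], [0.576, 0.082], [0.563, 0.243]]
  rect ((0.6510751247406006, 0.17075878381729126), (0.1630716621875763, 0.16233476996421814), 5.822185516357422)
side hsv wedge [ 19 255 255] green [ 62 104 157]
wedge 81 z pct [-0.0004  0.0076  0.0275] box on plane [[0.491, -0.174], [0.5, -0.143], [0.595, -0.182], [0.585, -0.212]]
  rect ((0.5423556566238403, -0.1775164008140564), (0.03222008794546127, 0.10409244149923325), 68.44572448730469)
  block top 19 [ 0.5171 -0.1816  0.0257]
green 1089 z pct [0.0134 0.0278 0.0314] box on plane [[0.51, 0.246], [0.745, 0.272], [0.741, 0.068], [0.528, 0.047]]
plate 1861 z pct [0.0419 0.0447 0.0477] box on plane [[0.56, 0.238], [0.735, 0.257], [0.733, 0.098], [0.571, 0.081]]
  rect ((0.6478860974311829, 0.16781549155712128), (0.16161735355854034, 0.1573123186826706), 5.887334823608398)
```

View pics/crop_top.png

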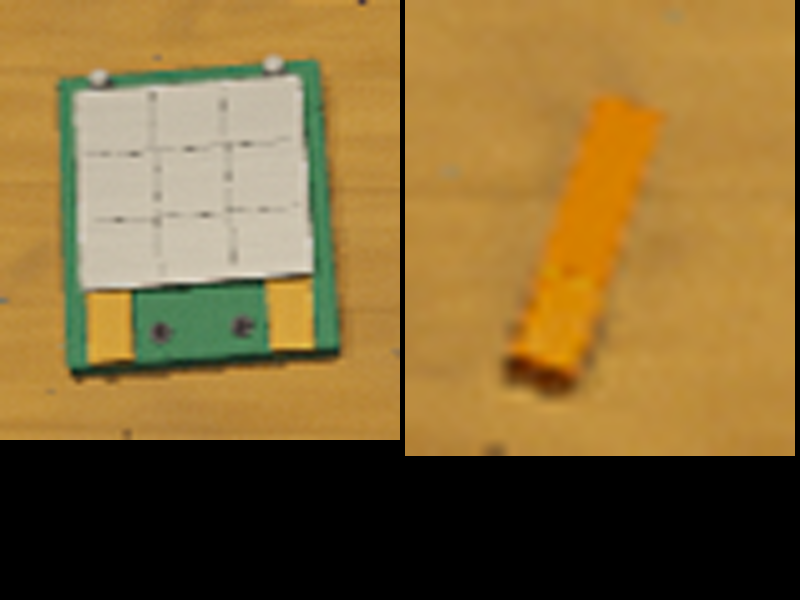

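View pics/crop_side.png

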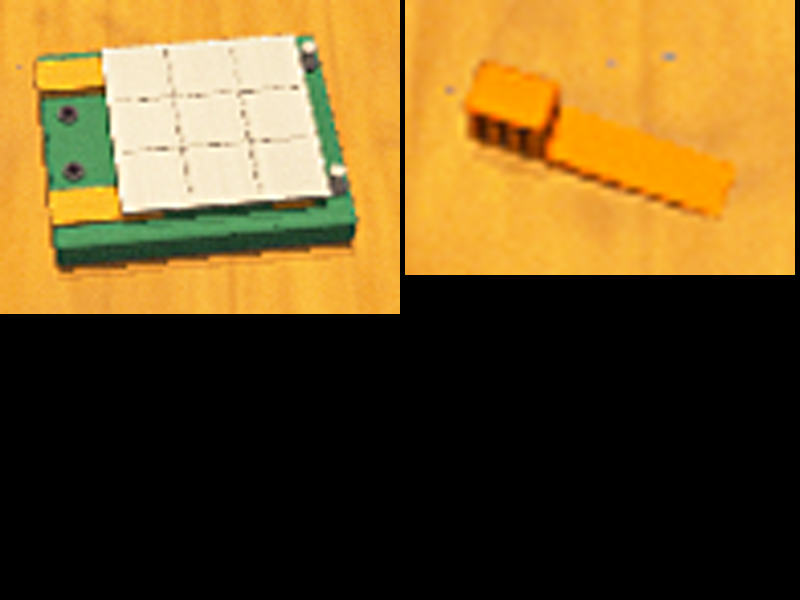

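The crops show the plate corners, stop pins, brass bars and the wedge's tip, junction and block clearly. I'll cast rays through these picked corners in both views.

```bash
python3 - <<'E'
from h import *
T=lambda a:(np.array(a)+.5)/(400/79)-.5+[173,138]
S=lambda a:(np.array(a)+.5)/(400/98)-.5+[226,123]
Tw=lambda a:(np.array(a)-[405,0]+.5)/(390/35)-.5+[294,183]
Sw=lambda a:(np.array(a)-[405,0]+.5)/(390/58)-.5+[216,243]
def rep(l,P,org=None):
    P=P[:,:2];print(l,P.round(4).tolist(),P.mean(0).round(4))
# order rearL,rearR,frontR,frontL
for l,n,c in(("top","top",T([(75,93),(300,76),(313,276),(82,290)])),("side","side",S([(297,37),(330,197),(123,212),(102,50)]))):
    P=ray(n,c,.046)[:,:2];rep("plate "+l,ray(n,c,.046))
    v=(P[0]-P[3]+P[1]-P[2]);w=(P[0]-P[1]+P[3]-P[2])
    print(" yaw x,y",np.degrees(np.arctan2(v[1],v[0])),np.degrees(np.arctan2(-w[0],w[1])),np.linalg.norm(v)/2,np.linalg.norm(w)/2)
c=T([(88,362),(133,360),(271,350),(314,349)]);rep("rest front ends L,R top",ray("top",c,.04))
c=S([(36,62),(37,90),(50,192),(52,222)]);rep("rest fronts side",ray("side",c,.04))
rep("tip top z0.0015",ray("top",Tw([(592,97),(664,115)]),.0015));rep("tip side",ray("side",Sw([(735,163),(718,216)]),.0015))
rep("junction top(z.03 block top front)",ray("top",Tw([(548,268),(606,288)]),.03))
rep("block back top",ray("top",Tw([(512,350),(582,372)]),.03))
rep("block top corners side fL,fR,bR,bL",ray("side",Sw([(559,83),(548,123),(468,101),(482,62)]),.03))
E
```

```text
plate top [[0.71, 0.2562], [0.7263, 0.0973], [0.5761, 0.0825], [0.5628, 0.2408]] [0.6438 0.1692]
 yaw x,y 5.796878405823463 5.309366261322401 0.14946487391589486 0.15927044972609147
plate side [[0.7102, 0.2512], [0.7236, 0.0934], [0.5761, 0.0803], [0.5603, 0.2379]] [0.6426 0.1657]
 yaw x,y 5.092148075107991 5.291664811250605 0.14925129871057352 0.15837275498144865
rest front ends L,R top [[0.5131, 0.234], [0.5151, 0.2034], [0.5241, 0.1096], [0.5254, 0.0802]] [0.5194 0.1568]
rest fronts side [[0.5099, 0.2312], [0.5115, 0.2023], [0.5237, 0.1035], [0.5258, 0.0761]] [0.5177 0.1533]
tip top z0.0015 [[0.6001, -0.187], [0.5944, -0.2101]] [ 0.5972 -0.1986]
tip side [[0.5986, -0.1885], [0.5918, -0.2103]] [ 0.5952 -0.1994]
junction top(z.03 block top front) [[0.5331, -0.1691], [0.5269, -0.187]] [ 0.53  -0.178]
block back top [[0.5062, -0.1574], [0.4995, -0.1791]] [ 0.5028 -0.1682]
block top corners side fL,fR,bR,bL [[0.5315, -0.1686], [0.5277, -0.1853], [0.4972, -0.176], [0.5018, -0.1596]] [ 0.5146 -0.1724]
```

```bash
cat >> h.py <<'E'
O=np.array([.643,.167,0]);yaw=.095
B=R.from_euler("z",yaw).as_matrix()
def base(p): return O+B@np.array(p)
def st():
    s=get_state();print("t",round(s["clock"],2),"pos",s["tool_pos"].round(4),"base",(B.T@(s["tool_pos"]-O)).round(4),"F",s["contact_force"].round(2),"open",round(float(s["opening"]),3),"ff",s["finger_force"]);return s
def delta(t,yang=None):
    s=st();M=R.from_quat(s["eef_rot"]);y=M.as_matrix()[:,1]
    a=np.arctan2(y[1],y[0]);print("tool-axes shift",M.inv().apply(np.array(t)-s["tool_pos"]).round(4),"y angle",np.degrees(a).round(1),"z axis",M.as_matrix()[:,2].round(4))
    if yang is not None: # upright goal with tool y at yang (deg)
        g=np.radians(yang);Y=np.array([np.cos(g),np.sin(g),0]);Z=np.array([0,0,-1.]);G=R.from_matrix(np.c_[np.cross(Y,Z),Y,Z])
        print("turn (tool axes, rad)",(M.inv()*G).as_rotvec().round(4))
E
python3 - <<'E'
from h import *
print(r.nose_length)
delta(base([-.062,.065,.046+.011+.03]),64.4)
P=base([-.062,.065,.2]);delta(P)
E
```

```text
0.011
t 0.1 pos [0.2693 0.5634 0.249 ] base [-0.3344  0.4301  0.249 ] F [-0.42 -0.28  0.92] open 0.998 ff 0.0
tool-axes shift [-0.4215 -0.1725  0.1623] y angle 64.5 z axis [-6.0e-04 -1.5e-03 -1.0e+00]
turn (tool axes, rad) [-0.0016  0.0001  0.0011]
t 0.1 pos [0.2693 0.5634 0.249 ] base [-0.3344  0.4301  0.249 ] F [-0.42 -0.28  0.92] open 0.998 ff 0.0
tool-axes shift [-0.4215 -0.1727  0.0493] y angle 64.5 z axis [-6.0e-04 -1.5e-03 -1.0e+00]
```

```bash
python3 -m inch '-1 -0.0248 -0.0101 0.003 0 0 0;-1 -0.0248 -0.0101 0.003 0 0 0;-1 -0.0248 -0.0101 0.003 0 0 0;-1 -0.0248 -0.0101 0.003 0 0 0;-1 -0.0248 -0.0101 0.003 0 0 0;-1 -0.0248 -0.0101 0.003 0 0 0;-1 -0.0248 -0.0101 0.003 0 0 0;-1 -0.0248 -0.0101 0.003 0 0 0;-1 -0.0248 -0.0101 0.003 0 0 0;-1 -0.0248 -0.0101 0.003 0 0 0;-1 -0.0248 -0.0101 0.003 0 0 0;-1 -0.0248 -0.0101 0.003 0 0 0;-1 -0.0248 -0.0101 0.003 0 0 0;-1 -0.0248 -0.0101 0.003 0 0 0;-1 -0.0248 -0.0101 0.003 0 0 0;-1 -0.0248 -0.0101 0.003 0 0 0;-1 -0.0248 -0.0101 0.003 0 0 0;-1 0 0 0.02 0 0 0;-1 0 0 0.02 0 0 0;-1 0 0 0 0 0 0' 20; python3 - <<'E'
from h import *
delta(base([-.062,.065,.046+.011]),64.4)
E
```

```text
clock: 1.77
tool_pos: [0.5737, 0.2253, 0.1549]
eef_rot: [0.222, 0.975, -0.002, -0.003]
contact_force: [-0.8, -1.1, 0.6]
opening: 0.009
finger_force: 0.0
t 1.77 pos [0.5737 0.2253 0.1549] base [-0.0635  0.0646  0.1549] F [-0.83 -1.09  0.62] open 0.009 ff 0.0
tool-axes shift [-0.0015  0.0017  0.0979] y angle 64.4 z axis [-0.0067 -0.0033 -1.    ]
turn (tool axes, rad) [-0.0059 -0.0046  0.    ]
```

```bash
python3 -m inch '-1 -0.001 0.001 0.02 -0.005 -0.004 0;-1 0 0 0.02 0 0 0;-1 0 0 0.02 0 0 0;-1 0 0 0.018 0 0 0;-1 0 0 0.01 0 0 0;-1 0 0 0.004 0 0 0;-1 0 0 0 0 0 0;-1 0 0 0 0 0 0;-1 0 0 0 0 0 0'; python3 - <<'E'
from h import *
delta(base([-.062,.065,.046+.011]),64.4)
E
```

```text
clock: 2.52
tool_pos: [0.5783, 0.2284, 0.068]
eef_rot: [0.221, 0.975, 0.003, 0.003]
contact_force: [0.1, -0.3, 1.0]
opening: 0.006
finger_force: 0.0
t 2.52 pos [0.5783 0.2284 0.068 ] base [-0.0585  0.0672  0.068 ] F [ 0.12 -0.3   0.96] open 0.006 ff 0.0
tool-axes shift [ 0.0019 -0.0038  0.0109] y angle 64.5 z axis [ 0.0076  0.0037 -1.    ]
turn (tool axes, rad) [0.0067 0.0053 0.0011]
```

```bash
python3 -m inch '-1 0.001 -0.0035 0.003 0.006 0.005 0;-1 0 0 0.003 0 0 0;-1 0 0 0.001 0 0 0;-1 0 0 0.001 0 0 0;-1 0 0 0 0 0 0'; python3 -m inch '-1 0 0 0.001 0 0 0;-1 0 0 0.001 0 0 0;-1 0 0 0 0 0 0'; python3 -m inch '-1 0 0 0.0007 0 0 0;-1 0 0 0 0 0 0'|grep -E 'pos|force'
```

```text
clock: 2.93
tool_pos: [0.5751, 0.2252, 0.0585]
eef_rot: [0.221, 0.975, -0.0, -0.001]
contact_force: [-0.5, 0.3, 0.5]
opening: 0.008
finger_force: 0.0
clock: 3.18
tool_pos: [0.5753, 0.2253, 0.0575]
eef_rot: [0.221, 0.975, -0.0, -0.0]
contact_force: [-1.6, -0.6, 6.6]
opening: 0.003
finger_force: 3.1
tool_pos: [0.5753, 0.2253, 0.0575]
contact_force: [-2.6, -1.1, 10.4]
finger_force: 5.6
```

```bash
python3 -m inch '-1 0 0 -0.008 0 0 0;-1 0 0 -0.02 0 0 0;-1 0 0 -0.01 0 0 0;-1 0 0 0 0 0 0'|grep -E 'pos|contact'; python3 - <<'E'
from h import *
delta(base([-.062,-.065,.0575]),64.4)
E
```

```text
tool_pos: [0.5769, 0.2261, 0.0965]
contact_force: [0.5, -0.4, 0.3]
t 3.68 pos [0.5769 0.2261 0.0965] base [-0.0602  0.0651  0.0965] F [ 0.46 -0.38  0.3 ] open 0.007 ff 0.0
tool-axes shift [-0.0653 -0.1125  0.0388] y angle 64.4 z axis [ 0.003   0.0018 -1.    ]
turn (tool axes, rad) [0.003  0.002  0.0008]
```

```bash
python3 -m inch '-1 -0.013 -0.0225 0 0.003 0.002 0;-1 -0.013 -0.0225 0 0 0 0;-1 -0.013 -0.0225 0 0 0 0;-1 -0.013 -0.0225 0.005 0 0 0;-1 -0.013 -0.0225 0.008 0 0 0;-1 0 0 0.008 0 0 0;-1 0 0 0.008 0 0 0;-1 0 0 0.004 0 0 0;-1 0 0 0 0 0 0;-1 0 0 0 0 0 0'|grep -E 'pos|contact'; python3 - <<'E'
from h import *
delta(base([-.062,-.065,.0575]),64.4)
E
```

```text
tool_pos: [0.5849, 0.0976, 0.0609]
contact_force: [-0.1, -0.5, 0.3]
t 4.52 pos [0.5849 0.0976 0.0609] base [-0.0644 -0.0635  0.0609] F [-0.1  -0.52  0.28] open 0.002 ff 0.0
tool-axes shift [-0.0028  0.      0.0034] y angle 64.6 z axis [-0.0049 -0.0011 -1.    ]
turn (tool axes, rad) [-0.0031 -0.004   0.0035]
```

```bash
python3 -m inch '-1 -0.002 0 0.0015 -0.003 -0.004 0;-1 0 0 0.001 0 0 0;-1 0 0 0 0 0 0'|grep -E 'pos|contact'; for i in 1; do python3 -m inch '-1 0 0 0.001 0 0 0;-1 0 0 0.0005 0 0 0;-1 0 0 0 0 0 0'|grep -E 'pos|contact'; done;  python3 -m inch '-1 0 0 0.001 0 0 0;-1 0 0 0 0 0 0'|grep -E 'pos|contact'
```

```text
tool_pos: [0.5872, 0.0951, 0.0588]
contact_force: [0.2, -0.3, 0.1]
tool_pos: [0.5871, 0.0949, 0.0574]
contact_force: [0.1, 1.0, 2.5]
tool_pos: [0.5871, 0.0948, 0.0564]
contact_force: [-0.7, 0.2, 2.6]
```

```bash
python3 -m inch '-1 0 0 0.001 0 0 0;-1 0 0 0.001 0 0 0;-1 0 0 0 0 0 0'|grep -E 'pos|contact'; python3 -m inch '-1 0 0 0.001 0 0 0;-1 0 0 0 0 0 0'|grep -E 'pos|contact';python3 -m inch '-1 0 0 0.001 0 0 0;-1 0 0 0 0 0 0'|grep -E 'pos|contact'
```

```text
tool_pos: [0.5871, 0.0948, 0.0542]
contact_force: [-0.1, -0.8, 3.9]
tool_pos: [0.5871, 0.0948, 0.0535]
contact_force: [-1.7, -0.8, 6.4]
tool_pos: [0.5871, 0.0948, 0.0533]
contact_force: [-3.6, -1.0, 12.3]
```

The left corner was firm at 10 N. The right corner rocked about 4 mm and then met its rest, so the right rest is low (gap about 5.3 mm allowing for leverage). Next, the wedge.

```bash
python3 -m inch '-1 0 0 -0.003 0 0 0;-1 0 0 -0.004 0 0 0;-1 0 0 -0.006 0 0 0;-1 0 0 -0.025 0 0 0;-1 0 0 -0.025 0 0 0;-1 0 0 0 0 0 0'|grep -E 'pos|contact'; python3 - <<'E'
from h import *
z=np.load("top0.npz");print("stone",ray("top",[[347,200],[347,213]],.025).round(3))
delta([.515,-.1725,.08],71.8)
E
```

```text
tool_pos: [0.5896, 0.0954, 0.1191]
contact_force: [1.1, -0.3, -0.4]
stone [[ 0.562 -0.313  0.025]
 [ 0.514 -0.31   0.025]]
t 6.27 pos [0.5896 0.0954 0.1191] base [-0.06   -0.0662  0.1191] F [ 1.06 -0.3  -0.43] open 0.005 ff 0.0
tool-axes shift [-0.0481 -0.274   0.0384] y angle 64.4 z axis [ 7.1e-03  4.0e-04 -1.0e+00]
turn (tool axes, rad) [ 0.0031  0.0064 -0.1286]
```

```bash
python3 -m inch '0 -0.004 -0.0228 0 0 0 0;0 -0.004 -0.0228 0 0 0 0;0 -0.004 -0.0228 0 0 0 0;0 -0.004 -0.0228 0 0 0 0;0 -0.004 -0.0228 0 0 0 0;0 -0.004 -0.0228 0 0 0 0;0 -0.004 -0.0228 0 0 0 0;0 -0.004 -0.0228 0 0 0 0;0 -0.004 -0.0228 0 0 0 0;0 -0.004 -0.0228 0 0 0 0;0 -0.004 -0.0228 0.01 0 0 0;0 -0.004 -0.0228 0.01 0 0 0;0 0 0 0.01 0.003 0.006 -0.064;0 0 0 0.008 0 0 -0.064;0 0 0 0 0 0 0;0 0 0 0 0 0 0;0 0 0 0 0 0 0'; python3 - <<'E'
from h import *
delta([.515,-.1725,.018],71.8)
E
```

```text
clock: 7.68
tool_pos: [0.5125, -0.1724, 0.0776]
eef_rot: [0.159, 0.987, -0.001, -0.003]
contact_force: [0.7, -0.5, -0.6]
opening: 0.501
finger_force: 0.0
t 7.68 pos [ 0.5125 -0.1724  0.0776] base [-0.1621 -0.3255  0.0776] F [ 0.65 -0.46 -0.58] open 0.501 ff 0.0
tool-axes shift [-0.0027  0.0009  0.0596] y angle 71.7 z axis [-0.0061 -0.0013 -1.    ]
turn (tool axes, rad) [-0.0032 -0.0054 -0.0012]
```

```bash
python3 -m inch '0 -0.0025 0.001 0.015 -0.003 -0.004 0;0 0 0 0.015 0 0 0;0 0 0 0.014 0 0 0;0 0 0 0.01 0 0 0;0 0 0 0.005 0 0 0;0 0 0 0 0 0 0;0 0 0 0 0 0 0;0 0 0 0 0 0 0;0 0 0 0 0 0 0' 12| grep -E 'pos|contact'; python3 - <<'E'
from h import *
delta([.515,-.1725,.018],71.8)
p,d=snapshot("side");cv2.imwrite("pics/g1.png",cv2.resize(p[215:295,190:290],(750,600),interpolation=2)[:,:,::-1])
E
```

```text
tool_pos: [0.5153, -0.1728, 0.0192]
contact_force: [0.9, -0.0, 0.4]
t 8.43 pos [ 0.5153 -0.1728  0.0192] base [-0.1593 -0.3261  0.0192] F [ 0.9  -0.02  0.36] open 0.498 ff 0.0
tool-axes shift [0.0004 0.0001 0.0012] y angle 71.8 z axis [-2.e-04 -2.e-04 -1.e+00]
turn (tool axes, rad) [-0.0003 -0.0001 -0.0003]
```

View pics/g1.png

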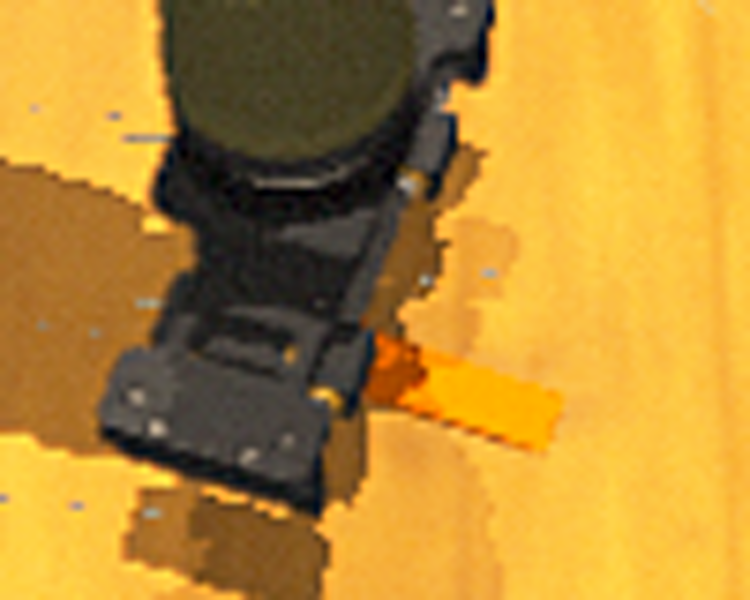

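The gripper straddles the block, and the taper (375–560, 340–450) is aligned with it. Close and lift a little.

```bash
python3 -m inch '-1 0 0 0 0 0 0;-1 0 0 0 0 0 0;-1 0 0 0 0 0 0;-1 0 0 0 0 0 0;-1 0 0 0 0 0 0;-1 0 0 0 0 0 0' 15; python3 -m inch '-1 0 0 -0.008 0 0 0;-1 0 0 -0.02 0 0 0;-1 0 0 -0.02 0 0 0;-1 0 0 -0.015 0 0 0;-1 0 0 0 0 0 0' ; python3 - <<'E'
from h import *
t=base([-.165-.016,-.062,.1]);print(t);delta(t,90+np.degrees(yaw))
E
```

```text
clock: 8.98
tool_pos: [0.5149, -0.1727, 0.0186]
eef_rot: [0.158, 0.987, -0.0, -0.001]
contact_force: [0.5, -0.1, 1.6]
opening: 0.244
finger_force: 15.0
clock: 9.4
tool_pos: [0.5165, -0.173, 0.0843]
eef_rot: [0.158, 0.987, -0.0, 0.002]
contact_force: [-0.1, -0.3, 0.1]
opening: 0.248
finger_force: 15.0
[0.46869729 0.08811042 0.1       ]
t 9.4 pos [ 0.5165 -0.173   0.0843] base [-0.1582 -0.3265  0.0843] F [-0.13 -0.3   0.08] open 0.248 ff 14.999762736260891
tool-axes shift [ 0.127   0.2331 -0.0161] y angle 71.8 z axis [ 3.1e-03 -8.0e-04 -1.0e+00]
turn (tool axes, rad) [-0.0005  0.0032 -0.4131]
```

```bash
python3 -m inch '-1 0.0127 0.0233 -0.004 0 0 0;-1 0.0127 0.0233 -0.004 0 0 0;-1 0.0127 0.0233 -0.004 0 0 0;-1 0.0127 0.0233 -0.004 0 0 0;-1 0.0127 0.0233 0 0 0 0;-1 0.0127 0.0233 0 0 0 0;-1 0.0127 0.0233 0 0 0 0;-1 0.0127 0.0233 0 0 0 0;-1 0.0127 0.0233 0 0 0 0;-1 0.0127 0.0233 0 0 0 0;-1 0 0 0 0 0.003 -0.083;-1 0 0 0 0 0 -0.083;-1 0 0 0 0 0 -0.083;-1 0 0 0 0 0 -0.083;-1 0 0 0 0 0 -0.081;-1 0 0 0 0 0 0;-1 0 0 0 0 0 0;-1 0 0 0 0 0 0' ; python3 - <<'E'
from h import *
delta(base([-.165-.016,-.062,.07]),90+np.degrees(yaw))
p,d=snapshot("top");cv2.imwrite("pics/t2.png",cv2.resize(p[145:245,170:270],(600,600),interpolation=2)[:,:,::-1])
E
```

```text
clock: 10.9
tool_pos: [0.4669, 0.0883, 0.0973]
eef_rot: [-0.047, 0.999, 0.0, -0.002]
contact_force: [-0.9, 0.4, -0.3]
opening: 0.247
finger_force: 15.0
t 10.9 pos [0.4669 0.0883 0.0973] base [-0.1827 -0.0616  0.0973] F [-0.91  0.41 -0.28] open 0.247 ff 14.999894939828664
tool-axes shift [-0.0019 -0.0004  0.0273] y angle 95.3 z axis [-4.9e-03  7.0e-04 -1.0e+00]
turn (tool axes, rad) [ 0.0012 -0.0048 -0.0019]
```

View pics/t2.png

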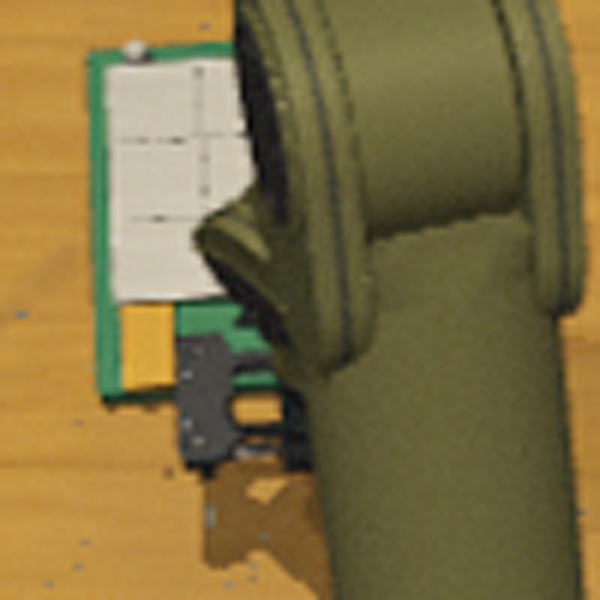

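Most of the top view is hidden by the arm; I'll rely on the side view after lowering onto the rest.

```bash
python3 -m inch '-1 -0.002 -0.0004 0.012 0.001 -0.004 -0.002;-1 0 0 0.012 0 0 0;-1 0 0 0.008 0 0 0;-1 0 0 0.004 0 0 0;-1 0 0 0.001 0 0 0;-1 0 0 0 0 0 0;-1 0 0 0 0 0 0;-1 0 0 0 0 0 0' | grep -E 'pos|contact'; python3 - <<'E'
from h import *
delta(base([-.165-.016,-.062,.0533]),90+np.degrees(yaw))
p,d=snapshot("side");cv2.imwrite("pics/s2.png",cv2.resize(p[120:200,215:325],(800,582),interpolation=2)[:,:,::-1])
E
```

```text
tool_pos: [0.4693, 0.0882, 0.0609]
contact_force: [0.8, -0.7, -0.2]
t 11.62 pos [0.4693 0.0882 0.0609] base [-0.1804 -0.0619  0.0609] F [ 0.81 -0.69 -0.21] open 0.243 ff 14.999863333068788
tool-axes shift [ 0.0006 -0.0001  0.0076] y angle 95.6 z axis [ 4.e-04  5.e-04 -1.e+00]
turn (tool axes, rad) [0.0004 0.0004 0.0019]
```

View pics/s2.png

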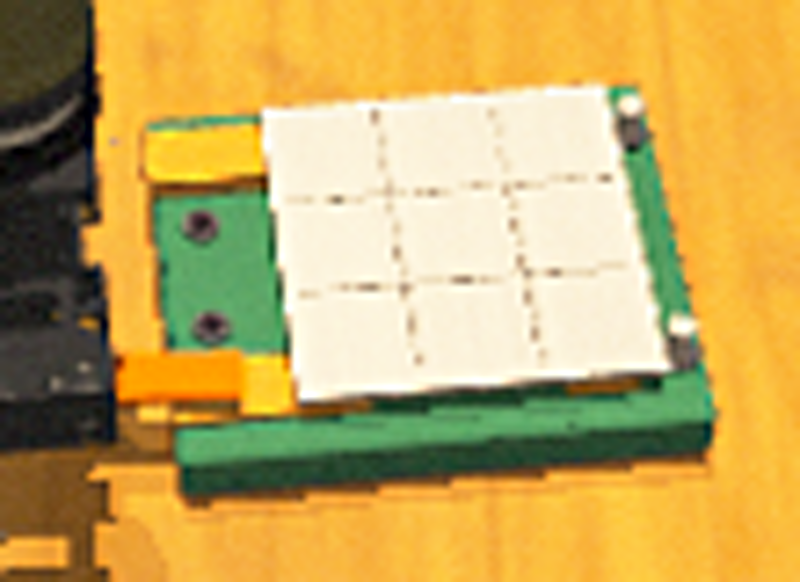

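The wedge tip (240, 350–400) sits over the right rest, about 20 mm short of the plate's edge (290), lined up. The plate is unmoved. Lower to contact.

```bash
python3 -m inch '-1 0 0 0.003 0 0 0;-1 0 0 0.002 0 0 0;-1 0 0 0.001 0 0 0;-1 0 0 0 0 0 0' | grep -E 'pos|contact';python3 -m inch '-1 0 0 0.001 0 0 0;-1 0 0 0 0 0 0;-1 0 0 0 0 0 0' | grep -E 'pos|contact';python3 -m inch '-1 0 0 0.0007 0 0 0;-1 0 0 0 0 0 0;-1 0 0 0 0 0 0' | grep -E 'pos|contact'
```

```text
tool_pos: [0.469, 0.0881, 0.0543]
contact_force: [-0.2, -0.2, -1.2]
tool_pos: [0.4691, 0.0882, 0.0535]
contact_force: [-0.2, 0.4, -0.3]
tool_pos: [0.4691, 0.0881, 0.053]
contact_force: [-0.6, 0.2, 0.8]
```

```bash
python3 -m inch '-1 0 0 0.0005 0 0 0;-1 0 0 0 0 0 0;-1 0 0 0 0 0 0' | grep -E 'pos|contact';python3 -m inch '-1 0 0 0.0005 0 0 0;-1 0 0 0 0 0 0;-1 0 0 0 0 0 0' | grep -E 'pos|contact'; python3 - <<'E'
from h import *
delta(base([-.165-.016,-.062,.0533]),90+np.degrees(yaw))
E
```

```text
tool_pos: [0.4689, 0.088, 0.0524]
contact_force: [-0.6, -1.4, 2.7]
tool_pos: [0.4688, 0.088, 0.0518]
contact_force: [-2.0, -0.2, 3.1]
t 13.0 pos [0.4688 0.088  0.0518] base [-0.1809 -0.0621  0.0518] F [-2.03 -0.21  3.06] open 0.249 ff 15.000309201423079
tool-axes shift [ 0.0001  0.0001 -0.0015] y angle 95.6 z axis [-9.e-04 -2.e-04 -1.e+00]
turn (tool axes, rad) [-0.0001 -0.0009  0.0022]
```

```bash
python3 -m inch '-1 0 0 -0.0007 0 0 0;-1 -0.005 0 0 0 0.001 0;-1 -0.005 0 0 0 0 0;-1 -0.005 0 0 0 0 0;-1 0 0 0 0 0 0' | grep -E 'pos|contact';python3 -m inch '-1 -0.004 0 0 0 0 0;-1 -0.004 0 0 0 0 0;-1 -0.004 0 0 0 0 0;-1 -0.004 0 0 0 0 0;-1 -0.004 0 0 0 0 0;-1 0 0 0 0 0 0;-1 0 0 0 0 0 0' | grep -E 'pos|contact'; python3 - <<'E'
from h import *
delta(base([-.121,-.062,.0525]),90+np.degrees(yaw))
E
```

```text
tool_pos: [0.4861, 0.0901, 0.0525]
contact_force: [0.1, -0.1, -1.3]
tool_pos: [0.5028, 0.0911, 0.0528]
contact_force: [-3.5, -0.8, 8.3]
t 14.0 pos [0.5028 0.0911 0.0528] base [-0.1467 -0.0623  0.0528] F [-3.54 -0.78  8.25] open 0.248 ff 15.000576406018808
tool-axes shift [-0.0257  0.0003  0.0002] y angle 95.6 z axis [-0.0034 -0.0011 -1.    ]
turn (tool axes, rad) [-0.0008 -0.0035  0.0021]
```

```bash
python3 -m inch '-1 0 0 -0.001 0 -0.003 0;-1 0 0 0 0 0 0;-1 0 0 0 0 0 0' | grep -E 'pos|contact';python3 -m inch '-1 -0.003 0 0 0 0 0;-1 -0.003 0 0 0 0 0;-1 -0.003 0 0 0 0 0;-1 0 0 0 0 0 0;-1 0 0 0 0 0 0;-1 0 0 0 0 0 0' | grep -E 'pos|contact'; python3 - <<'E'
from h import *
delta(base([-.121,-.062,.0525]),90+np.degrees(yaw))
E
```

```text
tool_pos: [0.5045, 0.0917, 0.0535]
contact_force: [0.1, 0.3, -0.4]
tool_pos: [0.5135, 0.0925, 0.0534]
contact_force: [1.9, -0.1, -3.5]
t 14.75 pos [0.5135 0.0925 0.0534] base [-0.136  -0.0619  0.0534] F [ 1.92 -0.1  -3.47] open 0.25 ff 14.99967037467286
tool-axes shift [-0.015  -0.0001  0.001 ] y angle 95.5 z axis [ 2.6e-03  7.0e-04 -1.0e+00]
turn (tool axes, rad) [0.0005 0.0027 0.0019]
```

```bash
python3 -m inch '-1 0 0 0.0003 0 0.002 0;-1 0 0 0 0 0 0;-1 0 0 0 0 0 0;-1 0 0 0 0 0 0' | grep -E 'pos|contact';python3 -m inch '-1 0 0 0 0 0 0;-1 0 0 0 0 0 0' | grep -E 'pos|contact';python3 - <<'E'
from h import *
delta(base([-.121,-.062,.0525]),90+np.degrees(yaw))
E
```

```text
tool_pos: [0.5128, 0.0925, 0.0533]
contact_force: [-0.5, -0.3, -1.3]
tool_pos: [0.5128, 0.0925, 0.0533]
contact_force: [0.5, 1.1, -0.7]
t 15.25 pos [0.5128 0.0925 0.0533] base [-0.1367 -0.0618  0.0533] F [ 0.47  1.07 -0.68] open 0.246 ff 14.999912974890321
tool-axes shift [-0.0157 -0.0003  0.0008] y angle 95.6 z axis [-3.e-04  3.e-04 -1.e+00]
turn (tool axes, rad) [ 0.0003 -0.0003  0.0024]
```

```bash
for i in 1 2 3; do :; done; python3 -m inch '-1 -0.002 0 0.0002 0 0 0;-1 -0.002 0 0 0 0 0;-1 0 0 0 0 0 0;-1 0 0 0 0 0 0;-1 0 0 0 0 0 0' | grep -E 'pos|contact';python3 -m inch '-1 -0.0015 0 0 0 0 0;-1 -0.0015 0 0 0 0 0;-1 0 0 0 0 0 0;-1 0 0 0 0 0 0;-1 0 0 0 0 0 0' | grep -E 'pos|contact';python3 -m inch '-1 -0.001 0 0 0 0 0;-1 -0.001 0 0 0 0 0;-1 0 0 0 0 0 0;-1 0 0 0 0 0 0;-1 0 0 0 0 0 0' | grep -E 'pos|contact'
```

```text
tool_pos: [0.5159, 0.0926, 0.0532]
contact_force: [-3.5, -0.5, 5.4]
tool_pos: [0.5177, 0.0927, 0.0533]
contact_force: [-5.0, 0.2, 8.9]
tool_pos: [0.5188, 0.0927, 0.0533]
contact_force: [-8.0, 0.2, 10.2]
```

```bash
python3 -m inch '-1 0 0 -0.001 0 0 0;-1 0 0 0 0 0 0;-1 0 0 0 0 0 0;-1 0 0 0 0 0 0' | grep -E 'pos|contact';python3 - <<'E'
from h import *
delta(base([-.121,-.062,.0525]),90+np.degrees(yaw))
p,d=snapshot("side");cv2.imwrite("pics/s3.png",cv2.resize(p[120:200,215:325],(800,582),interpolation=2)[:,:,::-1])
E
```

```text
tool_pos: [0.5218, 0.0932, 0.0536]
contact_force: [-1.9, -1.1, -3.1]
t 16.83 pos [0.5218 0.0932 0.0536] base [-0.1277 -0.062   0.0536] F [-1.86 -1.08 -3.06] open 0.247 ff 14.999639808665961
tool-axes shift [-0.0067 -0.      0.0011] y angle 95.6 z axis [-7.e-04  0.e+00 -1.e+00]
turn (tool axes, rad) [ 0.0001 -0.0007  0.002 ]
```

View pics/s3.png

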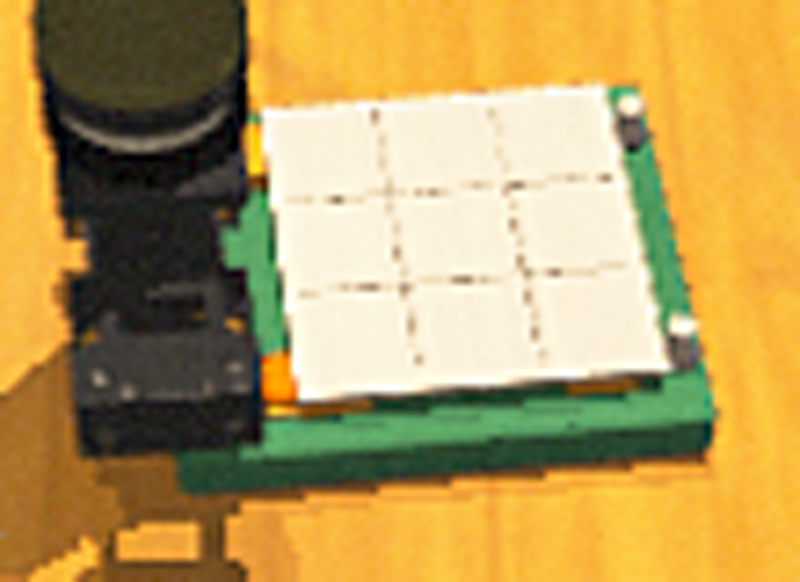

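```bash
python3 -m inch '-1 0 0 0.0002 0 0 0;-1 0 0 0 0 0 0;-1 0 0 0 0 0 0;-1 0 0 0 0 0 0' 4| grep -E 'pos|contact';python3 -m inch '-1 -0.001 0 0 0 0 0;-1 -0.001 0 0 0 0 0;-1 0 0 0 0 0 0;-1 0 0 0 0 0 0' | grep -E 'pos|contact';python3 -m inch '-1 -0.001 0 0 0 0 0;-1 -0.001 0 0 0 0 0;-1 0 0 0 0 0 0;-1 0 0 0 0 0 0' | grep -E 'pos|contact'
```

```text
tool_pos: [0.5228, 0.0936, 0.0541]
contact_force: [1.2, -0.2, -1.0]
tool_pos: [0.5242, 0.0936, 0.0539]
contact_force: [-0.2, -0.8, -1.0]
tool_pos: [0.5252, 0.0936, 0.0537]
contact_force: [-2.8, 0.3, -0.3]
```

```bash
python3 -m inch '-1 -0.001 0 0 0 0 0;-1 -0.001 0 0 0 0 0;-1 0 0 0 0 0 0;-1 0 0 0 0 0 0' | grep -E 'pos|contact';python3 -m inch '-1 -0.001 0 0 0 0 0;-1 0 0 0 0 0 0;-1 0 0 0 0 0 0' | grep -E 'pos|contact'; python3 - <<'E'
from h import *
delta(base([-.121,-.062,.0525]),90+np.degrees(yaw))
E
```

```text
tool_pos: [0.5265, 0.0936, 0.0536]
contact_force: [-4.8, -0.4, -0.3]
tool_pos: [0.5272, 0.0936, 0.0535]
contact_force: [-6.4, 0.2, 0.4]
t 18.47 pos [0.5272 0.0936 0.0535] base [-0.1222 -0.062   0.0535] F [-6.36  0.17  0.36] open 0.248 ff 3.9998148779704934
tool-axes shift [-0.0012  0.      0.001 ] y angle 95.6 z axis [-3.3e-03 -9.0e-04 -1.0e+00]
turn (tool axes, rad) [-0.0006 -0.0034  0.0024]
```

```bash
python3 -m inch '0 0 0 0 0 0 0;0 0 0 0 0 0 0;0 0 0 0 0 0 0;0 0 0 0 0 0 0;0 0 0 0 0 0 0;0 0 0 0 0 0 0'| grep -E 'pos|contact|open';python3 -m inch '0 0 0 -0.01 0 0 0;0 0 0 -0.02 0 0 0;0 0 0 -0.02 0 0 0;0 0 0 -0.02 0 0 0;0 0 0 0 0 0 0;-1 0 0 0 0 0 0;-1 0 0 0 0 0 0;-1 0 0 0 0 0 0'| grep -E 'pos|contact'; python3 - <<'E'
from h import *
delta(base([-.062,-.065,.064]),90+np.degrees(yaw))
E
```

```text
tool_pos: [0.5293, 0.0941, 0.0539]
contact_force: [-0.7, 0.1, -0.3]
opening: 0.498
tool_pos: [0.5282, 0.0937, 0.1231]
contact_force: [0.2, -0.0, -0.6]
t 19.63 pos [0.5282 0.0937 0.1231] base [-0.1212 -0.0621  0.1231] F [ 0.16 -0.05 -0.56] open 0.298 ff 0.0
tool-axes shift [-0.0593 -0.0031  0.059 ] y angle 95.6 z axis [-1.8e-03 -4.0e-04 -1.0e+00]
turn (tool axes, rad) [-0.0002 -0.0018  0.0022]
```

```bash
python3 -m inch '-1 -0.02 -0.001 0 0 0 0;-1 -0.02 -0.001 0 0 0 0;-1 -0.019 -0.001 0 0 -0.002 0;-1 0 0 0.02 0 0 0;-1 0 0 0.02 0 0 0;-1 0 0 0.015 0 0 0;-1 0 0 0.004 0 0 0;-1 0 0 0 0 0 0;-1 0 0 0 0 0 0;-1 0 0 0 0 0 0'| grep -E 'pos|contact';python3 -m inch '-1 0 0 0.002 0 0 0;-1 0 0 0.002 0 0 0;-1 0 0 0 0 0 0;-1 0 0 0 0 0 0'| grep -E 'pos|contact'
```

```text
tool_pos: [0.5884, 0.097, 0.0655]
contact_force: [0.6, 0.7, 0.1]
tool_pos: [0.588, 0.0967, 0.061]
contact_force: [-0.3, -0.0, -0.2]
```

```bash
python3 -m inch '-1 0 0 0.002 0 0 0;-1 0 0 0.001 0 0 0;-1 0 0 0 0 0 0;-1 0 0 0 0 0 0'| grep -E 'pos|contact';python3 -m inch '-1 0 0 0.0007 0 0 0;-1 0 0 0 0 0 0;-1 0 0 0 0 0 0'| grep -E 'pos|contact';python3 -m inch '-1 0 0 0.0007 0 0 0;-1 0 0 0 0 0 0;-1 0 0 0 0 0 0'| grep -E 'pos|contact'
```

```text
tool_pos: [0.5879, 0.0968, 0.0577]
contact_force: [0.2, 0.8, -0.3]
tool_pos: [0.588, 0.0968, 0.0575]
contact_force: [-1.5, 0.5, 4.8]
tool_pos: [0.588, 0.0968, 0.0574]
contact_force: [-2.5, -0.9, 10.1]
```

The right corner now stays firm at 10 N, at the same height as the left (57.5 mm reading). Retreat and check.

```bash
python3 -m inch '-1 0 0 -0.005 0 0 0;-1 0 0 -0.02 0 0 0;-1 0 0 -0.03 0 0 0;-1 0.015 -0.03 -0.03 0 0 0;-1 0.015 -0.035 -0.03 0 0 0;-1 0.015 -0.035 -0.02 0 0 0;-1 0.015 -0.035 0 0 0 0;-1 0.015 -0.035 0 0 0 0;-1 0.015 -0.035 0 0 0 0;-1 0 0 0 0 0 0;-1 0 0 0 0 0 0'| grep -E 'pos|contact'; python3 - <<'E'
from h import *
p,d=snapshot("side");cv2.imwrite("pics/s4.png",cv2.resize(p[120:200,215:325],(800,582),interpolation=2)[:,:,::-1])
E
```

```text
tool_pos: [0.5199, -0.1108, 0.184]
contact_force: [0.5, 0.5, 0.9]
```

View pics/s4.png

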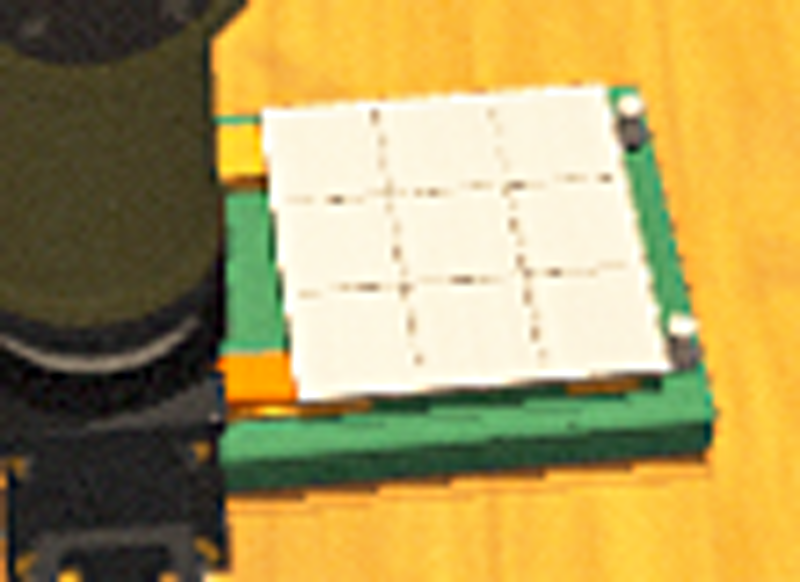

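The wedge (225–295, 350–400) lies on the right rest and under the plate's front edge. The plate's corners are at the same pixels as before, and the arm is clear. Handing in.

```bash
python3 -c "
from plant import r
print(r.finish_job())"
```

```text
the job is handed in; nothing more can be done
None
```

The right front rest was the low one; the wedge is now in over it and released, the plate lies level and firm at 10 N on that corner and has not visibly moved, and the job is handed in at about 21 s of the 64 s allowed.

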